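# Hold the spice grinder lid at its half mark

### The job

Fit the bayonet lid with the straight bar grip (not the storage lid with the round knob) on the open spice grinder: lower its two lugs through the two notches of the collar until the lid sits flush on the rim, and let it rest a moment there. Then turn it clockwise, seen from above, against the spring until its pointers stand at the half mark, the single rib midway between the start marks and the spring latches, and never click it past the latches. Finish while still gripping the lid and holding it at the half mark, and leave everything else on the worktop where it is.

Things in the scene. Friction and masses are not known exactly. Their poses are not given: they have to be found in the camera images.
- pulse_lid: bayonet lid, dark plastic, 120 g, loose, upright. Origin: centre of underside, z up. Plug 59 mm across, z 0 to 14.5 mm; at its foot two lugs on +x and -x, 15 mm wide, 6 mm high, out to 37 mm from the axis; flange 84 mm across, z 14.5 to 20.5 mm, with a pointer 4 mm wide on +x and -x out to 46.5 mm. A half turn about z changes nothing
- lid_grip (a point): middle of the lid's bar grip, 36 mm above the lid's origin. The bar runs along the lid's x, in line with lugs and pointers: 56 mm long, 16 mm wide (y), standing from the flange (z 20.5 mm) to z 51.5 mm
- store_lid: storage lid, to be left alone: same plastic, plug and flange as the bayonet lid, but a round knob 28 mm across instead of the bar, and no lugs or pointers. Origin: centre of underside. The two lids stand right of the grinder, in either of two places
- grinder: spice grinder, fixed round steel body 112 mm across (foot 120 mm), rim 80 mm high. Origin: centre of underside, z up; its yaw varies. The bayonet lid goes in with bar and lugs along the grinder's x (either way round) and is home when its flange rests on the rim: lid origin 65.5 mm above this one
- collar (a point): centre of the collar's mouth at rim height. Lip 6 mm thick with a hole 64 mm across and two notches 21 mm wide, out to 40 mm from the axis, on the grinder's +x and -x (each beside a pair of thin ribs, the start marks). The lugs pass under the lip with 2.5 mm play when turned clockwise from above; the other way meets a stop after 8 degrees
- half_mark (a point): half mark, a single rib on the rim 53 mm from the axis, 35 degrees clockwise (from above) from the grinder's +x notch; a second one opposite
- latch (a point): spring latch, a black block standing 10 mm above the rim, with a steel ball nose facing inward, 70 degrees clockwise from the grinder's +x notch; a second one opposite. The lid's pointers meet the noses at about 62 degrees of turn and click past at about 70. This point lies 54 mm from the axis, at rim height
- pulse_ring (a joint): spring ring inside the grinder, rad, 0 at rest, grows clockwise. The lugs meet it after about 14 degrees of lid turn, then push it: about 0.37 at the half mark, over 0.95 counts as clicked. Resists with 0.09 Nm at 0, 0.15 Nm at the half mark, and turns the lid back if it is let go
- dish_brush: a wooden dish brush, 154 mm long and 46 mm high, loose bystander; origin at its underside centre
- tray_spoon: a steel fork 193 mm long lying flat, loose bystander; origin at its underside centre
Mind the look-alikes: they are no part of the job. What is shaped like the pulse_lid but purple is not meant.

How it is judged (in metres and radians):
On the way, in this order (a step that is already met when the one before it is completed fails the run):
1. the bayonet lid is lifted off the worktop in the gripper (height (world z) of pulse_lid above 0.03 m and contact force between the fingers and pulse_lid above 0.5 N), for 0.1 s.
2. the lid sits home in the collar, lugs through the notches, spring ring not yet pushed (horizontal distance between pulse_lid and grinder below 0.004 m and z of pulse_lid in the frame of grinder below 0.0685 m and angle between pulse_lid's own z axis and vertical below 0.08 rad and value of joint pulse_ring below 0.06 rad), for 0.1 s.
At the end, for the whole second after the job is handed in: the bayonet lid is home in the collar (centred within 4 mm, its flange within 3 mm of the rim, upright within 0.08 rad), turned clockwise 35 degrees within 8 degrees, so that the spring ring is pushed (0.2 to 0.55 rad), still (under 0.15 rad/s) and held by the fingers with over 1 N (horizontal distance between pulse_lid and grinder below 0.004 m and z of pulse_lid in the frame of grinder below 0.0685 m and angle between pulse_lid's own z axis and vertical below 0.08 rad and angle between the x axis of pulse_lid and the x axis of grinder, either way round between 0.47 and 0.75 rad and value of joint pulse_ring between 0.2 and 0.55 rad and angular speed of pulse_lid below 0.15 rad/s and contact force between the fingers and pulse_lid above 1 N); the arm keeps its last pose, push and grip.
It fails at once if the lid is turned past the spring latches (value of joint pulse_ring above 0.95 rad).
It fails at once if the storage lid is moved by more than 3 cm (distance of store_lid from where it was at the start of the episode above 0.03 m).
It fails at once if the dish brush is moved by more than 3 cm (distance of dish_brush from where it was at the start of the episode above 0.03 m).
It fails at once if the fork is moved by more than 3 cm (distance of tray_spoon from where it was at the start of the episode above 0.03 m).
It also fails if it takes over 48 s, if anything falls off the work surface, if the arm or the gripper's body presses on something with over 40 N, if the wrist force passes 120 N, or if a joint passes its speed limit or range.

### The arm

A 7-joint arm with a two-finger parallel gripper is mounted at the origin on a cart in front of the work surface, level with it; the furniture and walls round the work are solid. World frame = base frame: x ahead of the robot, y to its left, z up, the work surface at z = 0. Lengths are in mm, angles in rad, forces in N, time in s.
With the tool pointing down it reaches from about 425 to 875 mm from the base axis. Payload 4.7 kg.
Tool frame: the origin (TCP) lies midway between the tips of the shut fingers; the grasp point (between the pads) lies 19 mm behind it (r.hold_point_z is the distance from the TCP to the grasp point, in mm); z points along the fingers, y is the direction in which the jaws open and shut (so a half turn about z gives the same grasp; the last joint's range is limited). The gripper opens to 87 mm and grips with 3 to 60 N. Pads are 19 mm wide; open, the fingers measure 117 mm over their backs; the gripper's body (75 mm by 190 mm) begins 51 mm behind the grasp point.
Start: joints at [1.307, 0.321, -0.07, 1.45, 0.023, 1.371, -0.057], TCP at [178.235, -625.106, 222.587] pointing down, gripper open.
Joint ranges: [-2.86, 2.86], [-0.3, 2.09], [-1.38, 1.24], [0.06, 2.45], [-1.56, 4.7], [0.09, 2.05], [-2.69, 2.69]. Speed limits (rad/s): [2.57, 2.57, 3.14, 3.14, 3.14, 3.14, 3.14].

### API

Orientations are given as a 3x3 rotation matrix whose columns are the frame's x, y, z axes.
In Python, from workcell import r, optics gives the robot as it stands. The module is installed in compiled form; this text tells all that it offers. Calls block until the motion is done:
- r.reach(position, orientation): joint-space move of the TCP to a pose.
- r.line_to(position, orientation=None, feed=150): straight line of the TCP; orientation=None keeps the orientation; feed is the mean speed in mm/s.
- r.movej(angles): joint-space move.
- r.set_gripper(opening, force=None): opening from 0.0 (shut) to 1.0 (fully open); force is the grip in N (None keeps the last); returns when the fingers have stopped.
- r.dwell(seconds).
- r.ik(position, orientation): joint angles nearest the present ones, or None.
- r.get_obs(): the state.
- optics.grab_frame(name): name is "side" or "top" or "wrist"; returns a dict with "color" (400x640x3 uint8, blue, green, red), "mtx" (3x3 intrinsics, pixels), "eye" and "attitude" of the camera in the world. Camera axes: x right, y up, looking along -z (the intrinsics and any distortion apply to the point x, -y, -z); pixel columns grow to the right and rows downward; lengths in mm; the calibration is good to about 2 mm. A picture is of the moment at which its call begins. There is no depth.
A pose or a line that the arm cannot do raises r.IKError and nothing moves.
- r.job_done(): hands the job in, once; it reports no verdict.
The state is a dict: "t": time; "joint_pos": joint angles; "joint_vel": joint speeds; "effort": joint torques, N m; "eef_pos": TCP position; "ee_rot": TCP orientation; "wrist_force": force on the tool from outside, world axes, zero at the start; "ft_torque": the same for the moment, N m; "gripper_width": opening from 0.0 (shut) to 1.0 (fully open).
Only numpy, scipy, OpenCV 4.12 (cv2) and the standard library are available. Lean on these libraries where they do the work, as an engineer would, in place of code of your own. Each camera call takes 0.05 s, during which the arm holds its last target.

## Working session

There is one attempt and no reset: what is moved stays moved. The work goes in short steps, each a Python script; the robot and the scene stay as the last script left them, time stands still between calls to the robot, and variables do not carry over. Pictures are saved under pics/ and viewed, and the job is handed in when it is done.

```bash
mkdir -p pics; python3 - <<'E'
from workcell import r, optics
import cv2
for n in ("side","top","wrist"):
    f=optics.grab_frame(n); cv2.imwrite(f"pics/{n}0.png",f["color"])
    print(n,f["mtx"].tolist(),f["eye"],f["attitude"],[k for k in f])
o=r.get_obs();print(o["t"],o["eef_pos"],o["ee_rot"],o["gripper_width"],r.hold_point_z)
E
```

```text
side [[402.8609958308431, 0.0, 327.74949908325436], [0.0, 402.8609958308431, 202.673380758479], [0.0, 0.0, 1.0]] [ 326.79772707 -961.96253721  486.50773403] [[ 0.96506295  0.13509348 -0.22450668]
 [-0.26187308  0.46879304 -0.84359681]
 [-0.00871726  0.87291628  0.48779214]] ['color', 'mtx', 'eye', 'attitude']
top [[429.62887686665175, 0.0, 332.1564004977813], [0.0, 429.62887686665175, 199.99323723918405], [0.0, 0.0, 1.0]] [ 455.79103227 -253.60513682 1134.37547793] [[-0.02058329  0.99815846 -0.05706158]
 [-0.99975185 -0.02006268  0.00968154]
 [ 0.00851891  0.0572467   0.99832372]] ['color', 'mtx', 'eye', 'attitude']
wrist [[359.82162304178485, 0.0, 322.0929601615734], [0.0, 359.82162304178485, 202.88597367475526], [0.0, 0.0, 1.0]] [ 251.61580368 -603.25882871  384.44739709] [[ 0.27408373  0.92324634  0.26924766]
 [-0.96170512  0.26346391  0.07556477]
 [-0.00117214 -0.27964793  0.9601019 ]] ['color', 'mtx', 'eye', 'attitude']
0.15 [ 178.1076874  -624.70253162  221.72909482] [[ 9.61650055e-01  2.74278961e-01 -4.71640440e-04]
 [ 2.74279355e-01 -9.61649097e-01  1.36038541e-03]
 [-8.04275052e-05 -1.43757594e-03 -9.99998963e-01]] 0.9964361697731567 18.700000000000003
```

View pics/top0.png

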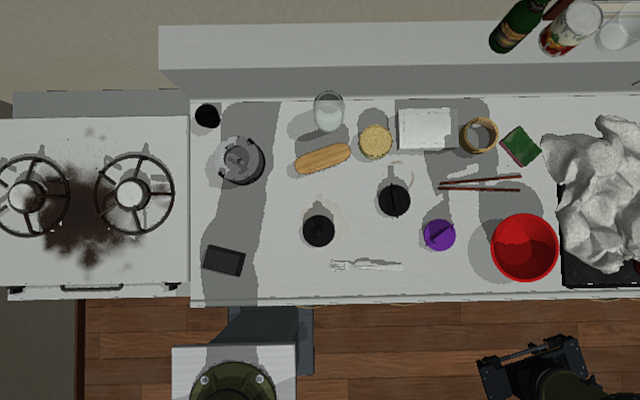

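View pics/side0.png

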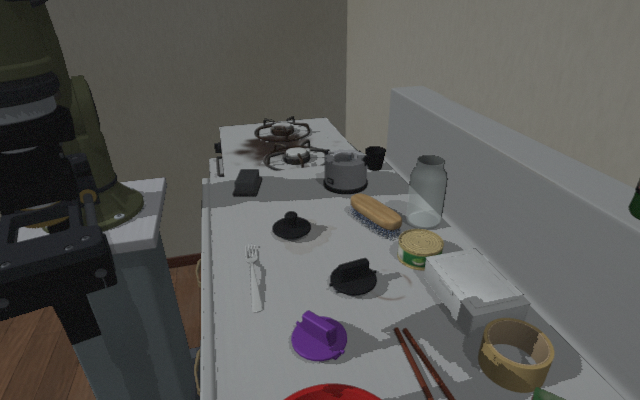

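View pics/wrist0.png

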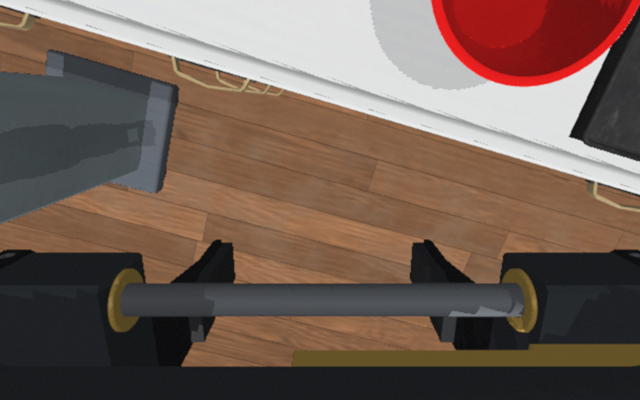

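Top view: grinder at about (241,160), bayonet lid at (394,200) with its bar near-vertical, storage lid at (319,231), and a purple decoy at (439,235). I'll enlarge the two that matter.

```bash
cat > h.py <<'E'
from workcell import r, optics
import cv2, numpy as np
def ray(f,u,v,z):
    d=np.array([(u-f["mtx"][0,2])/f["mtx"][0,0],-(v-f["mtx"][1,2])/f["mtx"][1,1],-1.])
    d=np.array(f["attitude"])@d; e=np.array(f["eye"]); return e+d*(z-e[2])/d[2]
def proj(f,p):
    q=np.array(f["attitude"]).T@(np.array(p)-f["eye"]); m=f["mtx"]
    return m[0,2]+m[0,0]*q[0]/-q[2], m[1,2]+m[1,1]*-q[1]/-q[2]
def crop(f,u0,v0,w,h,s,name):
    c=f["color"][v0:v0+h,u0:u0+w]; cv2.imwrite(name,cv2.resize(c,None,fx=s,fy=s,interpolation=cv2.INTER_CUBIC))
def Rdown(a): # tool y axis along angle a in world xy
    y=np.array([np.cos(a),np.sin(a),0]); z=np.array([0,0,-1.]); return np.column_stack([np.cross(y,z),y,z])
E
python3 - <<'E'
from h import *
f=optics.grab_frame("top")
a=f["color"][120:200,200:280];b=f["color"][165:235,360:430]
im=np.hstack([cv2.resize(a,(400,400),interpolation=cv2.INTER_CUBIC),cv2.resize(b,(400,400),interpolation=cv2.INTER_CUBIC)])
im=np.clip(im.astype(float)*1.6,0,255).astype('uint8')
cv2.imwrite("pics/c1.png",im)
print(ray(f,241,160,80),ray(f,394,200,40))
E
```

```text
[619.3791985  -41.02096171  80.        ] [ 515.15034988 -422.18168167   40.        ]
```

View pics/c1.png

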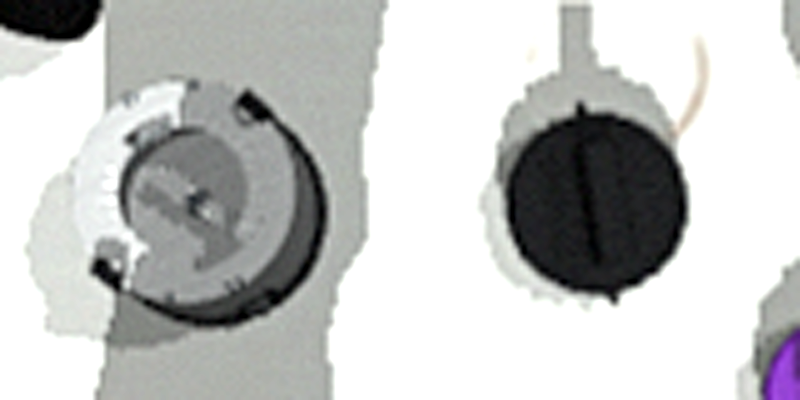

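```bash
python3 - <<'E'
from h import *
R=Rdown(-1.40)
r.reach([515-70*R[0,0],-422-70*R[1,0],200],R)
f=optics.grab_frame("wrist");cv2.imwrite("pics/w1.png",f["color"])
o=r.get_obs();print(o["t"],o["eef_pos"],o["joint_pos"],proj(f,[515,-422,40]))
E
```

```text
1.5 [ 444.31345396 -435.94516282  200.05725041] [ 0.91799117  0.2829945  -0.22579636  1.54984587  0.06588649  1.31597889
 -0.71910351] (np.float64(320.477632504632), np.float64(103.62020061655339))
```

View pics/w1.png

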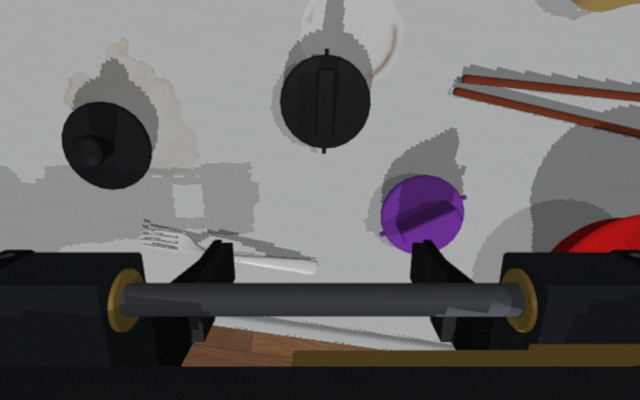

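The wrist view shows the bayonet lid near (325,101), with pointers near (326,51) and (324,152). I'll enlarge it.

```bash
python3 - <<'E'
from h import *
f=optics.grab_frame("wrist")
f["color"]=np.clip(f["color"].astype(float)*2.5,0,255).astype('uint8')
crop(f,265,40,120,120,5,"pics/c2.png")
c=cv2.cvtColor(f["color"],cv2.COLOR_BGR2GRAY)
for p in [(326,49.5),(324,152)]: print(ray(f,*p,19))
E
```

```text
[ 560.86366163 -419.46548786   19.        ]
[ 471.06632161 -432.9676739    19.        ]
```

View pics/c2.png

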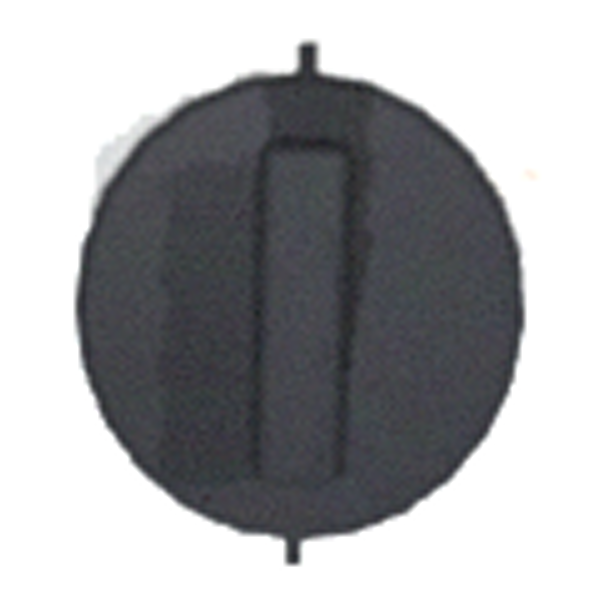

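```bash
python3 - <<'E'
from h import *
f=optics.grab_frame("wrist")
P=lambda x,y:(265+(x+.5)/5-.5,40+(y+.5)/5-.5)
a=ray(f,*P(308,42),20.5);b=ray(f,*P(293,563),20.5)
print(a,b,(a+b)/2,np.linalg.norm(a-b),np.arctan2(*(a-b)[1::-1]))
l=ray(f,*P(78,300),20.5);q=ray(f,*P(522,300),20.5);print(l,q,(l+q)/2,np.linalg.norm(l-q))
# bar top corners
for c in [(263,150),(345,150),(262,475),(333,480)]: print(ray(f,*P(*c),51.5))
# predictions
ft=optics.grab_frame("top"); m=(a+b)/2; print(proj(ft,m))
E
```

```text
[ 562.00058222 -419.3571973    20.5       ] [ 471.04334023 -432.10457708   20.5       ] [ 516.52196122 -425.73088719   20.5       ] 91.84615158780176 0.13924006093217509
[ 511.95926986 -385.28203913   20.5       ] [ 525.47061957 -465.36671668   20.5       ] [ 518.71494471 -425.3243779    20.5       ] 81.21645245417342
[ 540.92959024 -415.16626182   51.5       ]
[ 543.15048078 -428.32195688   51.5       ]
[ 489.40325433 -423.4848706    51.5       ]
[ 490.58860278 -435.59141931   51.5       ]
(np.float64(394.20594550680784), np.float64(199.87528492451386))
```

```bash
python3 - <<'E'
from h import *
R=Rdown(-1.3)
c=np.array([616,-37])
r.reach([c[0]-75*R[0,0],c[1]-75*R[1,0],250],R)
f=optics.grab_frame("wrist");cv2.imwrite("pics/w2.png",f["color"])
u,v=proj(f,[616,-37,80]);print(u,v)
u0,v0=int(u)-80,max(0,int(v)-80)
crop(f,u0,v0,160,min(160,250-v0),5,"pics/c3.png");print(u0,v0)
o=r.get_obs();print(o["t"],o["eef_pos"],o["joint_pos"])
E
```

```text
320.0269764868367 99.01984847035176
240 19
3.1583 [543.6060385  -59.23712979 249.61285696] [ 0.53994796  0.11970347 -0.51979792  1.65337969  0.06078802  1.38512607
 -1.29137422]
```

View pics/w2.png

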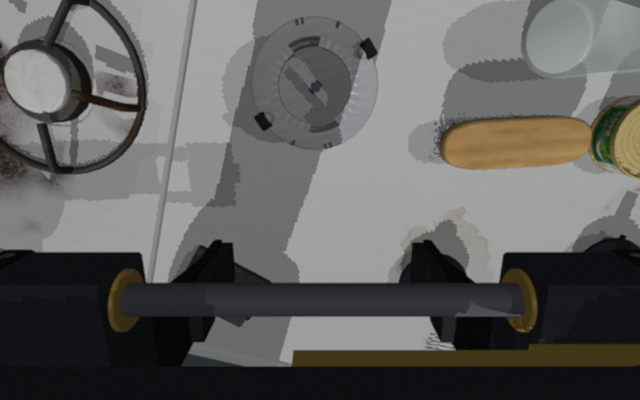

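View pics/c3.png

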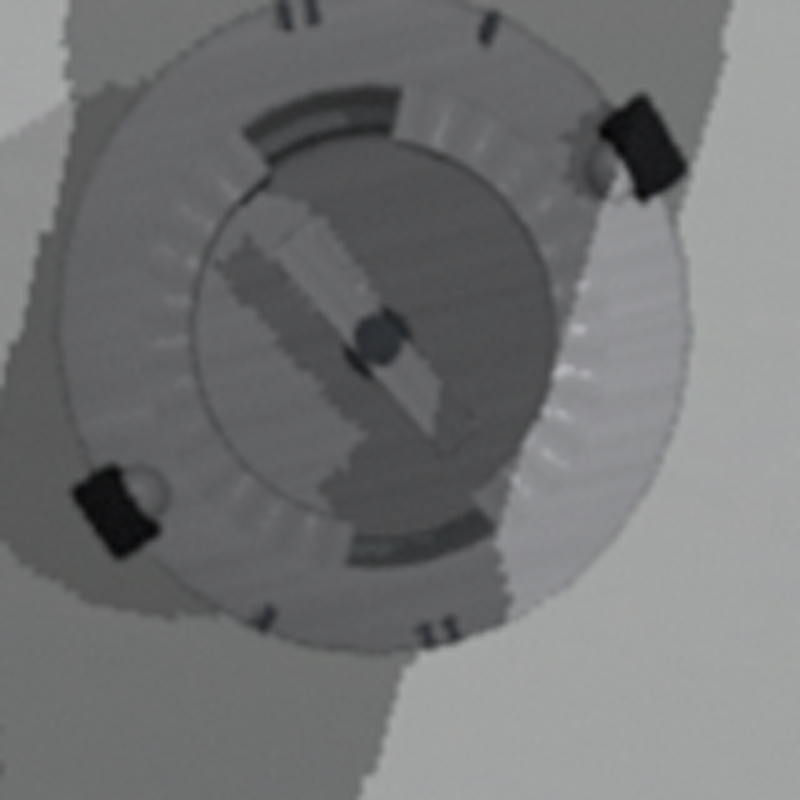

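The crop clearly shows the start rib pairs at (299,13) and (440,632), the half marks at (489,28) and (264,619), and the latches at (643,147) and (115,511). All positions are in crop pixels at 5x.

```bash
python3 - <<'E'
from h import *
f=optics.grab_frame("wrist")
P=lambda x,y:(240+(x+.5)/5-.5,19+(y+.5)/5-.5)
def pr(n,p,q,z,off):
    a=ray(f,*P(*p),z);b=ray(f,*P(*q),z);d=a-b
    print(n,(a+b)[:2]/2,np.linalg.norm(d)/2,np.arctan2(d[1],d[0])+np.radians(off))
pr("start",(299,13),(440,632),81,0)
pr("half",(489,28),(264,619),81,35)
pr("latch",(643,147),(115,511),90,70)
pr("rimLR",(62,330),(690,340),80,0)
pr("notch",(323,100),(421,552),79,0)
ft=optics.grab_frame("top")
for p in [(250-0,105),(105,268)]: print(ray(ft,200+p[0]/5,120+p[1]/5,90))
crop(ft,200,120,80,80,8,"pics/c4.png")
for h in [0.5,0.45,0.0,-0.15]:
  for z in (90,200):
    q=r.ik([618,-40,z],Rdown(h-np.pi/2)); print(h,z,None if q is None else np.round(q,2))
E
```

```text
start [625.25451857 -29.19853418] 52.88995109310834 0.4964198209327729
half [625.24566856 -28.99392171] 53.09244513862566 0.4920631510753919
latch [625.44098068 -29.19558922] 53.92604234830114 0.49670902928766203
rimLR [625.71278878 -29.69960757] 55.19149801485122 1.8229725279168465
notch [625.84891901 -29.163532  ] 38.76129414338665 0.48569040578119027
[664.28552078 -65.44278621  90.        ]
[585.37442965   5.91282557  90.        ]
0.5 90 [ 0.46  0.4  -0.54  1.67  0.22  1.13 -1.21]
0.5 200 [ 0.47  0.32 -0.56  1.55  0.17  1.33 -1.17]
0.45 90 [ 0.46  0.4  -0.54  1.67  0.22  1.13 -1.26]
0.45 200 [ 0.47  0.31 -0.55  1.55  0.17  1.33 -1.22]
0.0 90 [ 0.44  0.4  -0.51  1.67  0.21  1.13 -1.7 ]
0.0 200 [ 0.45  0.31 -0.53  1.55  0.16  1.33 -1.67]
-0.15 90 [ 0.43  0.4  -0.5   1.67  0.21  1.13 -1.85]
-0.15 200 [ 0.44  0.31 -0.52  1.55  0.16  1.33 -1.81]
```

View pics/c4.png

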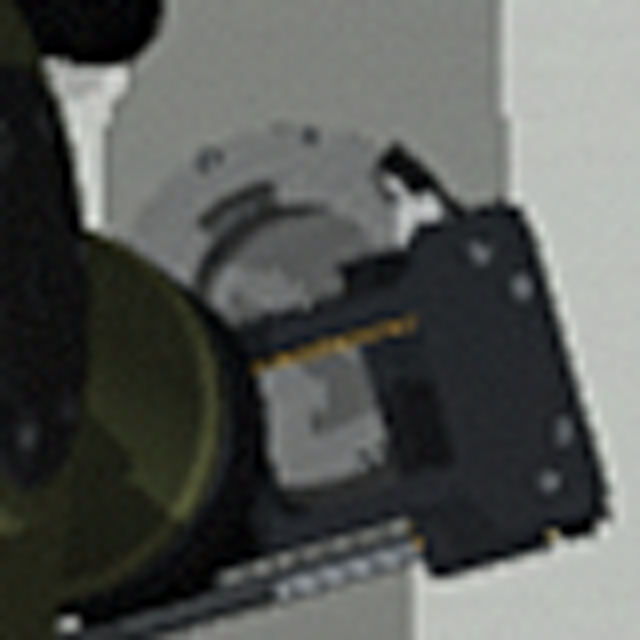

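Everything agrees: the grinder is at (625.3,-29.2) with yaw 0.495, and the lid is at (516.5,-425.7) with yaw 0.139. Now the pick.

```bash
python3 - <<'E'
from h import *
R=Rdown(0.139-np.pi/2)
r.set_gripper(0.7)
r.reach([516.5,-425.7,110],R)
r.line_to([516.5,-425.7,25],R,feed=100)
o=r.get_obs();print(o["t"],o["eef_pos"],o["wrist_force"])
r.set_gripper(0.0,force=35)
o=r.get_obs();print(o["t"],o["gripper_width"]*87,o["wrist_force"])
r.line_to([516.5,-425.7,160],R,feed=120)
o=r.get_obs();print(o["t"],o["eef_pos"],o["gripper_width"]*87,o["wrist_force"])
for n in ("wrist","side"):
    f=optics.grab_frame(n);cv2.imwrite(f"pics/{n}3.png",f["color"])
E
```

```text
6.4833 [ 517.08161079 -426.10557956   25.82871863] [ 0.44056756  0.2289042  -0.00822359]
7.3 15.56464757542999 [ 0.13084234 -0.28909705 -0.12704679]
8.575 [ 515.95281606 -425.32555861  158.80657046] 15.570003627403175 [-0.08646737  0.80918322 -0.55468083]
```

View pics/wrist3.png

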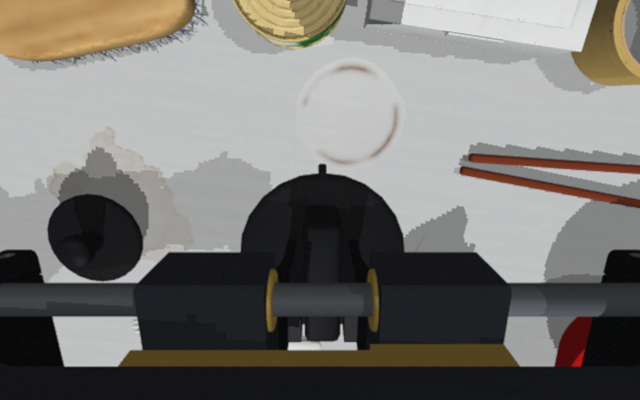

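View pics/side3.png

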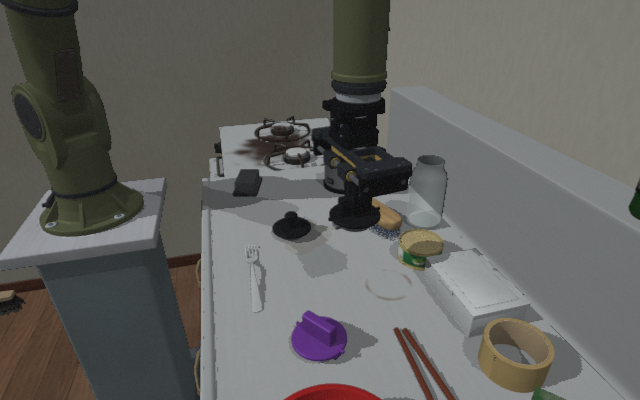

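The lid is gripped upright, with its pointer tip at about (322,165). I'll check its position in the hand.

```bash
python3 - <<'E'
from h import *
f=optics.grab_frame("wrist");o=r.get_obs();T=np.array(o["eef_pos"]);R=np.array(o["ee_rot"]);print(T,R[:,2])
g=f.copy();g["color"]=np.clip(f["color"].astype(float)*2.,0,255).astype('uint8')
crop(g,235,155,180,100,4.4,"pics/c5.png")
for c in [[0,0],[46.5,0]]:
  p=T+R@np.array([c[0],0,5.]);print(proj(f,p))
# predicted outline of flange top for zero offset
z=T[2]-25.5+20.5
for off in (0,):
  for a in np.radians([-60,-30,-10,10,30,60]):
    print(np.round(proj(f,[*(T[:2]+(R@np.array([42*np.cos(a),42*np.sin(a),0]))[:2]),z]),1))
print(ray(f,322,164,z)-T, (R.T@(ray(f,322,164,z)-T)))
E
```

```text
[ 516.10872613 -425.39701489  158.97885477] [-0.00125973  0.00108797 -0.99999861]
(np.float64(323.34073278561385), np.float64(255.10724709866835))
(np.float64(323.41553988941996), np.float64(164.26655254914743))
[249.2 215.7]
[279.5 185.2]
[308.1 175. ]
[338.8 175. ]
[367.3 185.2]
[397.6 215.7]
[46.08709639  7.12899232 -5.        ] [46.63581951 -0.66623707  4.94969211]
```

View pics/c5.png

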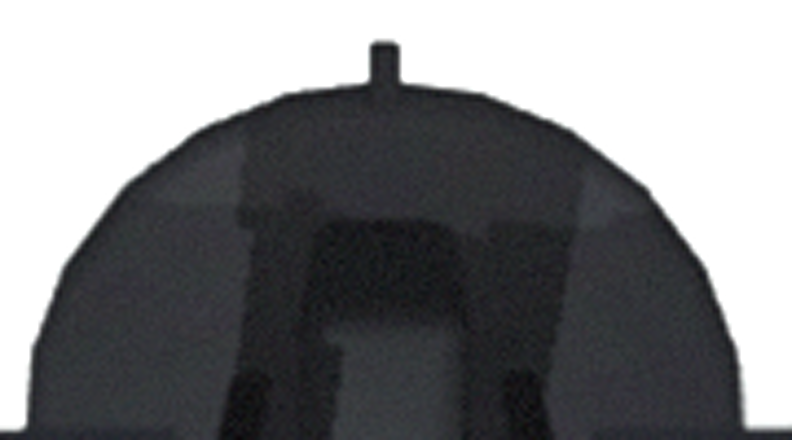

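```bash
python3 - <<'E'
from h import *
R=Rdown(0.495-np.pi/2)
G=np.array([625.3,-29.3])
r.line_to([516.5,-425.7,190],feed=200)
r.reach([*G,185],R)
r.line_to([*G,118],R,feed=120)
r.dwell(0.3)
o=r.get_obs();e=np.array(o["eef_pos"]);Ro=np.array(o["ee_rot"]);print(o["t"],e,np.arctan2(Ro[1,0],Ro[0,0]),o["wrist_force"],o["ft_torque"])
f=optics.grab_frame("wrist");cv2.imwrite("pics/w6.png",f["color"])
f=optics.grab_frame("top");crop(f,200,110,90,90,6,"pics/c6.png")
E
```

```text
11.55 [625.74845733 -29.30928295 118.76716716] 0.494970647463021 [-0.8299818   0.43537728 -0.4572228 ] [-0.05298289 -0.01714699  0.02960496]
```

View pics/w6.png

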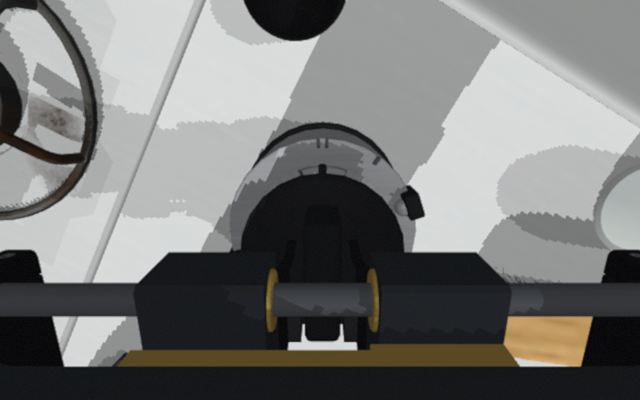

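The pointer at (322,165) lines up with the start rib pair at (322,143) and the notch. I'll descend in steps and watch the force.

```bash
python3 - <<'E'
from h import *
R=Rdown(0.495-np.pi/2); G=np.array([625.3,-29.3])
for z in [110,105,101,98,95,93,91.5,90.5,89.5,88.5]:
    r.line_to([*G,z],R,feed=40)
    o=r.get_obs();F=o["wrist_force"];print(round(o["t"],2),z,np.round(o["eef_pos"],1),np.round(F,1),np.round(o["ft_torque"],2))
    if F[2]>8: break
r.dwell(0.3)
o=r.get_obs();print(o["t"],o["eef_pos"],o["wrist_force"],o["ft_torque"])
f=optics.grab_frame("wrist");cv2.imwrite("pics/w7.png",f["color"])
f=optics.grab_frame("side");f["color"]=np.clip(f["color"].astype(float)*1.5,0,255).astype('uint8');crop(f,300,90,100,110,5,"pics/c7.png")
E
```

```text
12.0 110 [624.8 -29.3 109.3] [-0.3 -0.2 -0.9] [-0.01 -0.01  0.01]
12.28 105 [625.  -29.3 104.6] [-0.2 -0.2 -2.2] [0.02 0.01 0.05]
12.53 101 [625.  -29.3 100.6] [ 0.3 -0.4 -0.5] [-0.01 -0.02  0.01]
12.78 98 [625.1 -29.3  97.7] [-0.   0.1 -1.9] [-0.03 -0.01  0.01]
13.03 95 [625.1 -29.3  94.8] [-0.4 -0.1 -1. ] [-0.04 -0.01 -0.06]
13.28 93 [625.2 -29.3  92.8] [-0.2  0.5 -1.4] [-0.01 -0.09 -0.05]
13.53 91.5 [625.2 -29.3  91.4] [-0.8  0.3 -1.7] [ 0.02 -0.07  0.02]
13.78 90.5 [625.3 -29.3  90.5] [-0.1  0.5 -1.2] [-0.01 -0.01  0.03]
14.03 89.5 [625.3 -29.3  90.5] [-2.4 -0.2  6.2] [-0.01  0.63  0.01]
14.28 88.5 [625.3 -29.3  90.5] [-4.6 -1.3 10.5] [-0.    1.17 -0.01]
14.575 [625.31344788 -29.32077804  90.42722839] [-4.48987518 -0.59205288  9.95061181] [-0.0444662   1.11652085 -0.02595015]
```

View pics/w7.png

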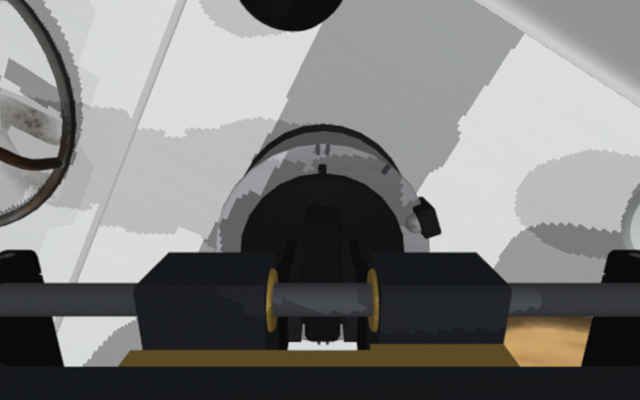

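View pics/c7.png

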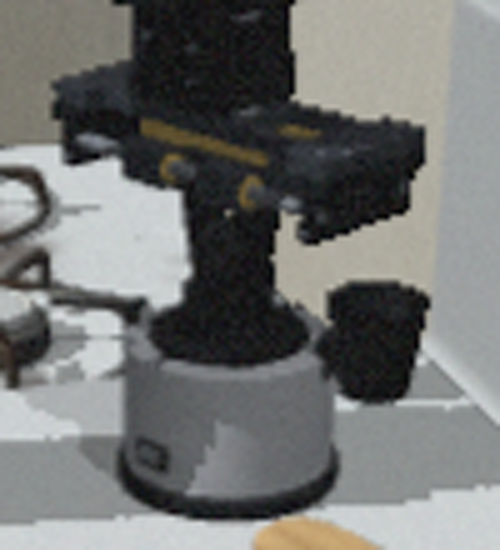

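It's seated: contact came at TCP z≈90.5, about as predicted. I'll rest a moment, ease the push, then turn in small steps.

```bash
python3 - <<'E'
from h import *
G=np.array([625.3,-29.3])
r.set_gripper(0.0,force=50)
r.line_to([*G,89.6],feed=40); r.dwell(0.4)
for d in range(5,36,5):
    R=Rdown(0.495-np.radians(d)-np.pi/2)
    r.line_to([*G,89.6],R,feed=40)
    o=r.get_obs();Ro=np.array(o["ee_rot"])
    print(round(o["t"],2),d,np.round(np.degrees(0.495-np.arctan2(Ro[1,0],Ro[0,0])),1),np.round(o["eef_pos"],1),np.round(o["wrist_force"],1),np.round(o["ft_torque"],2))
    if np.linalg.norm(o["wrist_force"])>25: break
r.dwell(0.5)
o=r.get_obs();Ro=np.array(o["ee_rot"])
print(o["t"],np.degrees(0.495-np.arctan2(Ro[1,0],Ro[0,0])),o["eef_pos"],o["wrist_force"],o["ft_torque"],o["gripper_width"]*87)
f=optics.grab_frame("wrist");cv2.imwrite("pics/w8.png",f["color"])
g=f.copy();g["color"]=np.clip(f["color"].astype(float)*1.8,0,255).astype('uint8');crop(g,220,110,220,145,3.6,"pics/c8.png")
E
```

```text
15.79 5 5.0 [626.1 -29.2  90.4] [-0.8 -1.5  5. ] [ 0.01  0.27 -0.07]
16.04 10 9.9 [626.3 -29.2  90.5] [0.  0.5 5.8] [ 0.04  0.14 -0.15]
16.29 15 14.9 [626.3 -29.3  90.4] [-0.7  0.6  4.7] [0.  0.2 0. ]
16.54 20 19.9 [626.3 -29.3  90.4] [ 0.7 -0.2  5.1] [-0.06  0.12 -0.03]
16.79 25 24.9 [626.3 -29.4  90.4] [ 0.6 -0.5  5.4] [-0.02  0.14  0.02]
17.04 30 29.9 [626.3 -29.5  90.4] [ 0.2 -0.   5.5] [-0.06  0.11  0.03]
17.29 35 34.9 [626.3 -29.5  90.5] [ 0.5 -0.6  4.8] [-0.06  0.12  0.  ]
17.7917 34.86073922331596 [626.33807568 -29.51509601  90.47377483] [0.34477911 0.03751203 5.02805488] [-0.06685633  0.13979003  0.01695588] 15.724409819457462
```

View pics/c8.png

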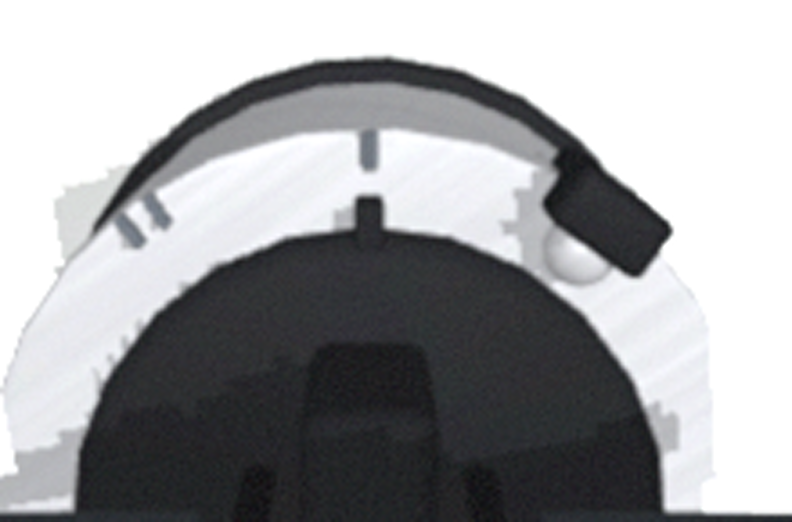

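The pointer (369,197) stands exactly in line with the single half-mark rib (369,150), clear of the latch nose. I'll do one numeric check of centring, seating and spring moment before handing in.

```bash
python3 - <<'E'
from h import *
f=optics.grab_frame("wrist");P=lambda x,y:(220+(x+.5)/3.6-.5,110+(y+.5)/3.6-.5)
yaw=0.495-np.radians(35);d=np.array([np.cos(yaw),np.sin(yaw)])
tip=ray(f,*P(369,197),86)[:2];rb=ray(f,*P(369,150),81)[:2]
print("lid centre",tip-46.5*d,"grinder centre from rib",rb-53*d)
T=[];F=[]
for i in range(10):
    r.dwell(0.05);o=r.get_obs();T.append(o["ft_torque"]);F.append(o["wrist_force"])
print(np.mean(T,0),np.std(T,0),np.mean(F,0),o["joint_vel"].round(4) if hasattr(o["joint_vel"],"round") else o["joint_vel"],o["t"])
g=optics.grab_frame("side");g["color"]=np.clip(g["color"].astype(float)*1.5,0,255).astype('uint8');crop(g,310,140,70,60,8,"pics/c9.png")
E
```

```text
lid centre [626.3546142  -28.91660345] grinder centre from rib [625.29867659 -28.78702414]
[-0.03392041  0.14045285  0.01978705] [0.02442382 0.02622202 0.02430685] [-0.08701987 -0.26361062  5.61614473] [ 0.0006  0.0015 -0.001   0.0015  0.0004 -0.0005 -0.0002] 18.3917
```

View pics/c9.png

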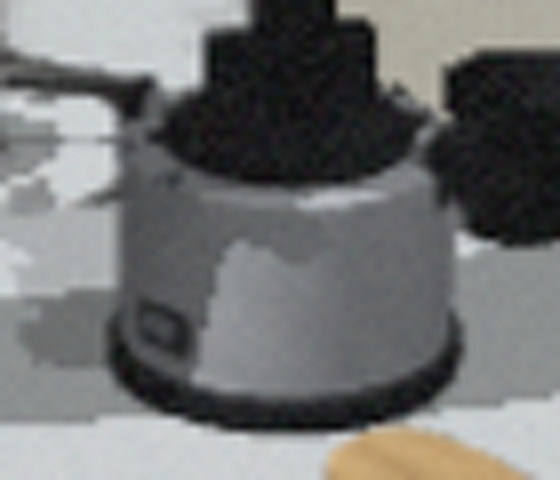

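```bash
python3 - <<'E'
from h import *
r.job_done(); o=r.get_obs();print(o["t"],o["eef_pos"],o["gripper_width"]*87)
E
```

```text
the job is handed in; nothing more can be done
the job is handed in; nothing more can be done
```

The bayonet lid is on the grinder, seated flush, turned 35° clockwise to the half mark, and was still gripped with 50 N when I handed the job in (18.4 s on the robot's clock). `job_done()` gives no verdict.

- **Seating:** The lid met the rim at TCP height 90.5 mm, within about 1 mm of the expected height. It rested there before I turned it.
- **Position:** In the wrist picture the pointer lines up with the single rib and is clear of the latch nose. The arm's own reading is 34.9°. The lid's centre is about 1 mm from the grinder's, inside the 4 mm limit, and the arm is pushing down with about 5 N.
- **Check that disagreed:** The wrist moment about vertical read about 0.02 Nm, not the roughly 0.15 Nm expected from the spring. I put this down to friction or sensor offset. The spring ring being pushed is therefore inferred from the lid's angle and height, not measured.
- **Other objects:** No path was planned near the storage lid, brush or fork, and I saw no sign of contact. I did not measure their final positions.

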